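# Set a glued board to dry on spacers under a weight

## Robot

A 6-joint arm with a two-finger parallel gripper is mounted at the origin on the work surface; the furniture and walls round the work are solid. World frame = base frame: x ahead of the robot, y to its left, z up, the work surface at z = 0. Lengths are in m, angles in rad, forces in N, time in s.
With the tool pointing down it reaches from about 0.15 to 0.775 m from the base axis. Payload 6.1 kg.
Tool frame: the origin (TCP) lies midway between the tips of the shut fingers; the grasp point (between the pads) lies 19 mm behind it; z points along the fingers, y is the line along which they close (so a half turn about z gives the same grasp; the last joint's range is limited). The gripper opens to 85 mm and grips with 20 to 120 N. Pads are 22 mm wide; open, the fingers measure 114 mm over their backs; the gripper's body (76 mm by 85 mm) begins 54 mm behind the grasp point. The pads swing forward as they close: fully open they stand 13 mm farther back than shut.
Start: joints at [-1.248, 0.126, -0.04, 1.405, 0, 1.571], TCP at [0.167, -0.498, 0.231] pointing down, gripper open.
Joint ranges: [-2.72, 2.72], [-0.95, 1.95], [-1.27, 1.35], [-1.78, 2.02], [-1.46, 1.47], [-3.14, 3.14]. Speed limits (rad/s): [2.39, 2.39, 3.01, 3.14, 3.14, 3.14].

## Interface

Orientations are given as [roll, pitch, yaw] about the fixed x, y, z axes, in that order (R = Rz(yaw) Ry(pitch) Rx(roll)).
In Python, from plant import manip gives the robot as it stands. Calls block until the motion is done:
- manip.move_ptp(position, orientation): joint-space move of the TCP to a pose.
- manip.movel(position, velocity=0.15, orientation=None, guard=None): straight line of the TCP; orientation=None keeps the orientation; velocity is the mean speed in m/s. With guard (N) it stops when the force on the tool has changed by that much, and returns True; else False.
- manip.goto_joints(angles): joint-space move.
- manip.release() and manip.gripper_close(): open the fingers fully, or close them until they stop; the grip force is fixed at half the most.
- manip.pause(seconds).
- manip.ik(position, orientation): joint angles nearest the present ones, or None.
- manip.read_state(): the state.
- manip.grab_frame(name): name is "scene" or "side" or "wrist"; returns a dict with "img" (420x560x3 uint8, red, green, blue), "range_z" (420x560 float32, m along the optical axis (not along the pixel's ray), 0 where there is no reading), "intrinsics" (3x3 intrinsics, pixels), "rvec" (rotation vector, rad) and "tvec" (3), from world to camera coordinates, as OpenCV has them. Camera axes: x right, y down, z forward; pixel columns grow to the right and rows downward; lengths in m; the calibration is good to about 2 mm. A picture is of the moment at which its call begins.
A pose or a line that the arm cannot do raises manip.Unreachable and nothing moves.
- manip.finish_job(): hands the job in; it is judged then, once.
The state is a dict: "clock": time; "joint_positions": joint angles; "joint_vel": joint speeds; "tau": joint torques, N m; "tcp_pos": TCP position; "orientation": TCP orientation; "contact_force": force on the tool from outside, world axes, zero at the start; "torque": the same for the moment, N m; "grip_width": finger opening in m; "grip_force": force on a finger pad.
Only numpy, scipy, OpenCV 4.12 (cv2) and the standard library are available. Lean on these libraries where they do the work, as an engineer would, in place of code of your own. Each camera call takes 0.05 s, during which the arm holds its last target. There are 200 camera calls.

## Task

Set the glued wooden board up to dry on the black rubber mat, in this order: first lay the bare steel bar along the blue tape mark and the green bar along the yellow tape mark, then lay the board flat across both bars, centred over the mat and lengthwise to it, and last stand the red weight upright in the middle of the board. Leave the round black battery and the roll of black tape where they are.

Things in the scene. Friction and masses are not known exactly. Their poses are not given: they have to be found in the camera images.
- mat: thin black rubber mat fixed to the bench, 124 x 96 x 3 mm (x, y, z). Origin: centre of its underside, on the bench. Its x axis runs along its length, from one tape mark to the other; the marks' centres lie 32 mm either side of its centre on that axis, and which colour is on which side varies
- blue_mark: strip of blue tape stuck flat across the mat, 28 x 92 mm, no thickness to speak of: the place of the bare steel bar. Origin: its centre, on the mat's top (3 mm above the bench). Its y axis runs along the strip
- yellow_mark: strip of yellow tape stuck flat across the mat, 28 x 92 mm, parallel to the blue one: the place of the green bar. Origin: its centre, on the mat's top (3 mm above the bench). Its y axis runs along the strip
- steel_bar: loose flat bar of bare pale grey steel, 24 x 80 x 8 mm (x, y, z), lying flat. Origin: centre of its underside; y is its length. Grasp it across the 24 mm
- green_bar: loose flat steel bar painted green all over, 24 x 80 x 8 mm (x, y, z), lying flat. Origin: centre of its underside; y is its length. Grasp it across the 24 mm
- board: loose dark wooden board, 110 x 56 x 12 mm (x, y, z), lying flat. Origin: centre of its underside; x is its length. Grasp it across the 56 mm. Laid on the two bars, its underside is 11 mm above the bench and its ends overhang the bars by 11 mm
- weight: loose red painted round weight, standing upright: a body 44 mm across and 28 mm high, with a small round knob of 22 mm above it, 49 mm high over all. Origin: centre of its underside; z is its axis. Grasp it round the 44 mm body
- slim_battery: bystander: round black battery, 49 mm across and 70 mm high, standing upright. Origin: centre of its underside. Not to be moved
- black_tape: bystander: roll of black tape lying flat, 68 mm across and 19 mm high. Origin: centre of its underside. Not to be moved

How it is judged:
On the way, in this order (a step that is already met when the one before it is completed fails the run):
1. the bare steel bar lies on the blue mark and the green bar on the yellow mark (horizontal distance between steel_bar and blue_mark below 0.012 m and z of steel_bar in the frame of blue_mark between -0.003 and 0.003 m and angle between each of steel_bar, green_bar's own z axis and vertical below 0.06 rad and linear speed of each of steel_bar, green_bar below 0.02 m/s and angle between the y axis of steel_bar and the y axis of blue_mark, either way round below 0.17 rad and horizontal distance between green_bar and yellow_mark below 0.012 m and z of green_bar in the frame of yellow_mark between -0.003 and 0.003 m and angle between the y axis of green_bar and the y axis of yellow_mark, either way round below 0.17 rad), for 0.2 s.
2. the board lies flat across both bars, centred over the mat (horizontal distance between board and mat below 0.012 m and z of board in the frame of mat between 0.008 and 0.014 m and angle between board's own z axis and vertical below 0.06 rad and linear speed of board below 0.02 m/s and angle between the x axis of board and the x axis of mat, either way round below 0.17 rad), for 0.2 s.
3. the weight stands upright in the middle of the board (horizontal distance between weight and board below 0.012 m and z of weight in the frame of board between 0.009 and 0.015 m and angle between weight's own z axis and vertical below 0.06 rad and linear speed of weight below 0.02 m/s), for 0.2 s.
At the end, for the whole second after the job is handed in: Bare steel bar on blue mark, green bar on yellow mark, board across both over the mat's centre: each flat, centred within 12 mm, lined up within 0.17 rad. Weight upright on the board within 12 mm of its centre. Heights right within 3 mm, all released and at rest (all of step 1 and all of step 2 and all of step 3); the robot touches nothing.
It fails at once if the round battery is shifted by more than 20 mm (distance of slim_battery from where it was at the start of the episode above 0.02 m).
It fails at once if the roll of black tape is shifted by more than 20 mm (distance of black_tape from where it was at the start of the episode above 0.02 m).
It also fails if it takes over 106 s, if anything falls off the work surface, if the arm or the gripper's body presses on something with over 40 N, if the wrist force passes 120 N, or if a joint passes its speed limit or range.

## Working session

There is one attempt and no reset: what is moved stays moved. The work goes in short steps, each a Python script; the robot and the scene stay as the last script left them, time stands still between calls to the robot, and variables do not carry over. Pictures are saved under pics/ and viewed, at most 14 in all, crops included, and the job is handed in when it is done.

```bash
mkdir -p pics; ls; python3 - <<'E'
from plant import manip
import cv2,numpy as np
for n in("scene","side"):
    f=manip.grab_frame(n); cv2.imwrite(f"pics/{n}0.png",f["img"][:,:,::-1]); np.savez(f"{n}0.npz",**f)
    R=cv2.Rodrigues(np.array(f["rvec"]))[0]; print(n,-R.T@np.array(f["tvec"]).ravel(), R[2])
E
```

```text
pics
scene [-0.15498925 -0.78317208  0.75822303] [ 0.48665496  0.65302347 -0.58028208]
side [0.47804357 0.88910522 0.71424387] [-0.01728308 -0.78221327 -0.62277099]
```

View pics/scene0.png

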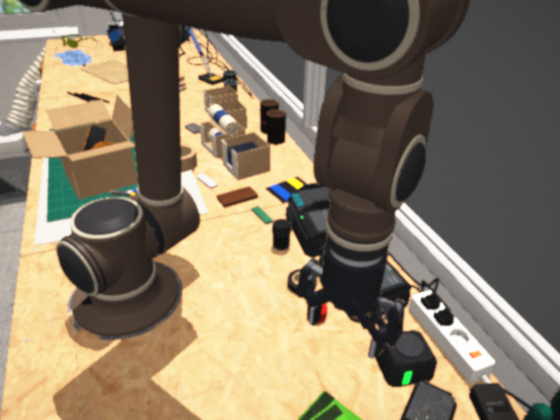

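View pics/side0.png

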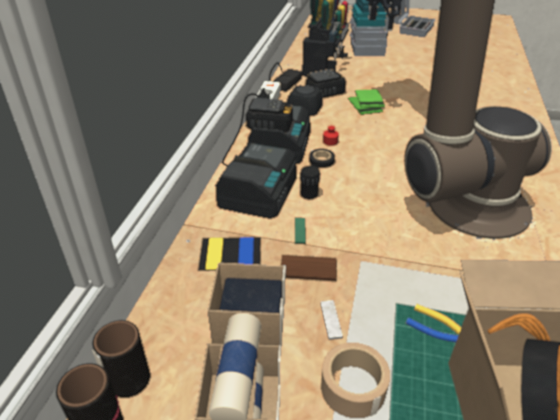

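The side view shows everything: mat (230,252) with yellow (213,253) and blue (246,250), green bar (300,230), board (309,267), steel bar (332,320), weight (331,135), tape roll (322,157) and battery (310,183). Near the mat are an open box at (250,290) and the charger at (255,180).

```bash
cat > h.py <<'E'
import numpy as np,cv2
def cam(f):
    R=cv2.Rodrigues(np.array(f["rvec"],float))[0]; t=np.array(f["tvec"],float).ravel(); return np.array(f["intrinsics"]),R,t
def ray(f,uv,z):
    K,R,t=cam(f); uv=np.atleast_2d(uv).astype(float); d=np.c_[uv,np.ones(len(uv))]@np.linalg.inv(K).T@R; c=-R.T@t
    return c+d*((z-c[2])/d[:,2])[:,None]
def cloud(f,uv):
    K,R,t=cam(f); uv=np.atleast_2d(uv).astype(int); Z=f["range_z"][uv[:,1],uv[:,0]]
    p=np.c_[uv,np.ones(len(uv))]@np.linalg.inv(K).T*Z[:,None]; return (p-t)@R
HSV=dict(yellow=((20,120,80),(35,255,255)),blue=((105,120,60),(125,255,255)),green=((55,60,20),(90,255,255)),
  red=((0,150,60),(8,255,255)),wood=((0,60,20),(14,255,130)),steel=((0,0,140),(180,40,255)),black=((0,0,0),(180,255,60)))
def blob(f,col,z,box=None,minarea=20):
    "largest blob of the colour in box u0,v0,u1,v1 -> rect on plane z: centre, (long, short), yaw of the long side"
    m=cv2.inRange(cv2.cvtColor(f["img"],cv2.COLOR_RGB2HSV),*HSV[col])
    if box: k=np.zeros_like(m); k[box[1]:box[3],box[0]:box[2]]=255; m&=k
    n,l,s,c=cv2.connectedComponentsWithStats(m)
    if n<2: return None
    i=1+np.argmax(s[1:,4]); v,u=np.nonzero(l==i)
    if len(u)<minarea: return None
    P=ray(f,np.c_[u,v],z)[:,:2]; (c,(w,h),a)=cv2.minAreaRect((P*1000).astype(np.float32))
    a=np.deg2rad(a)
    if h>w: w,h,a=h,w,a+np.pi/2
    a=(a+np.pi/2)%np.pi-np.pi/2
    zz=cloud(f,np.c_[u,v])[:,2]
    return dict(c=np.round(np.array(c)/1000,4),size=(round(w),round(h)),yaw=round(a,3),z=np.round(np.percentile(zz,[10,50,90]),3),px=(int(u.mean()),int(v.mean())),n=len(u))
E
python3 - <<'E'
from h import *
f=dict(np.load("side0.npz"))
for n,c,z,b in [("yellow","yellow",.003,(195,230,230,275)),("blue","blue",.003,(232,230,262,268)),("green","green",.008,(285,210,315,250)),
 ("board","wood",.012,(270,250,345,285)),("steel","steel",.008,(315,296,347,342)),("weight","red",.028,(318,120,345,150)),("batt","black",.07,(295,165,322,200)),("tape","black",.019,(307,146,337,168))]:
    print(n,blob(f,c,z,b))
i=f["img"][200:350,180:400]; cv2.imwrite("pics/c1.png",cv2.resize(i,None,fx=3.5,fy=3.5)[:,:,::-1])
# heights of obstacles around
g=np.array([(u,v) for v in range(120,400,20) for u in range(200,360,20)])
P=cloud(f,g)
for v in range(len(g)//8): print(" ".join("%.2f,%.2f,%.2f"%tuple(p) for p in P[8*v:8*v+8]))
E
```

```text
yellow {'c': array([0.5916, 0.1417]), 'size': (94, 33), 'yaw': np.float64(-1.57), 'z': array([0.003, 0.005, 0.007]), 'px': (213, 252), 'n': 493}
blue {'c': array([0.5279, 0.1365]), 'size': (75, 31), 'yaw': np.float64(-1.555), 'z': array([0.003, 0.005, 0.007]), 'px': (245, 250), 'n': 394}
green {'c': array([0.4129, 0.0826]), 'size': (75, 17), 'yaw': np.float64(1.52), 'z': array([0.007, 0.009, 0.011]), 'px': (299, 230), 'n': 207}
board {'c': array([0.404 , 0.1982]), 'size': (105, 62), 'yaw': np.float64(-0.1), 'z': array([0.01 , 0.013, 0.015]), 'px': (309, 267), 'n': 1144}
steel {'c': array([0.3723, 0.3203]), 'size': (82, 24), 'yaw': np.float64(-1.478), 'z': array([0.008, 0.01 , 0.011]), 'px': (330, 319), 'n': 500}
weight {'c': array([ 0.3109, -0.2801]), 'size': (96, 35), 'yaw': np.float64(1.477), 'z': array([0.011, 0.029, 0.048]), 'px': (330, 135), 'n': 210}
batt {'c': array([ 0.3887, -0.0131]), 'size': (129, 42), 'yaw': np.float64(1.402), 'z': array([0.013, 0.051, 0.072]), 'px': (309, 181), 'n': 530}
tape {'c': array([ 0.3483, -0.17  ]), 'size': (68, 59), 'yaw': np.float64(-0.023), 'z
[... 1084 characters left out ...]
26,0.05 0.53,0.28,0.07 0.50,0.28,0.07 0.46,0.28,0.07 0.42,0.22,0.00 0.38,0.22,0.00 0.34,0.22,0.00
0.61,0.27,0.00 0.57,0.28,0.02 0.53,0.32,0.07 0.50,0.32,0.06 0.46,0.32,0.06 0.42,0.27,0.00 0.39,0.27,0.00 0.35,0.27,0.00
0.60,0.31,-0.00 0.56,0.37,0.07 0.52,0.42,0.13 0.50,0.38,0.08 0.46,0.38,0.08 0.43,0.32,0.00 0.39,0.32,0.00 0.35,0.32,-0.00
0.60,0.36,0.00 0.56,0.37,0.02 0.52,0.46,0.13 0.50,0.38,0.03 0.46,0.38,0.03 0.43,0.36,0.00 0.39,0.36,-0.00 0.36,0.36,0.00
0.60,0.40,0.00 0.55,0.48,0.12 0.52,0.49,0.13 0.50,0.43,0.05 0.46,0.40,0.00 0.43,0.40,0.00 0.40,0.40,0.00 0.37,0.42,0.03
0.58,0.49,0.08 0.55,0.52,0.13 0.52,0.52,0.13 0.50,0.46,0.04 0.46,0.44,0.00 0.43,0.44,0.00 0.40,0.44,0.00 0.37,0.44,0.00
```

View pics/c1.png

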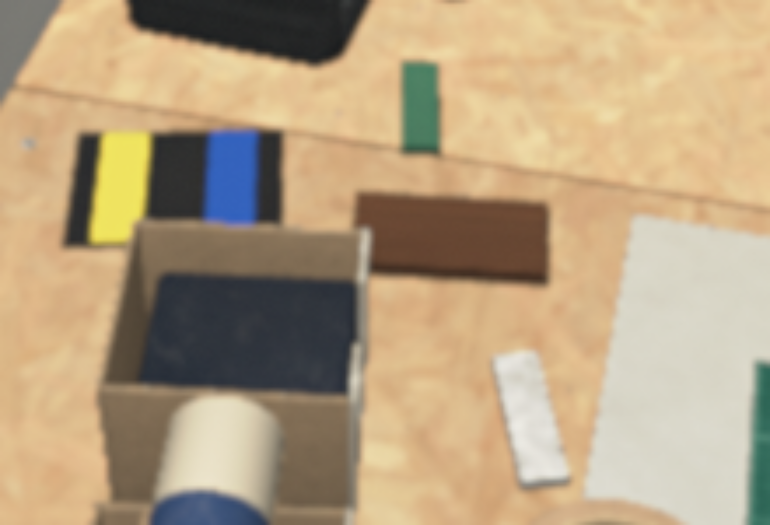

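```bash
cat >> h.py <<'E'
from plant import manip
def ori(a):
    "tool down, tool x along yaw a (either way), the branch with the last joint nearest mid-range"
    best=None
    for k in(-1,0,1):
        o=[np.pi,0,a+k*np.pi]; q=manip.ik([.45,.1,.25] if P0 is None else P0,o)
        if q is not None and (best is None or abs(q[5])<best[0]): best=(abs(q[5]),o)
    return best[1]
P0=None
def over(x,y,a,z=.2):
    global P0; P0=[x,y,z]; o=ori(a); manip.move_ptp(P0,o); return o
def look(name):
    f=manip.grab_frame("wrist"); cv2.imwrite(f"pics/{name}.png",f["img"][:,:,::-1]); np.savez(name+".npz",**f); return f
E
python3 - <<'E'
from h import *
s=manip.read_state(); print(s["clock"],s["orientation"])
over(.545,.14,np.pi/2,.25); f=look("w_mat"); print(manip.read_state()["clock"])
print(blob(f,"yellow",.003)); print(blob(f,"blue",.003))
over(.372,.32,-1.478,.22); f=look("w_steel"); print(manip.read_state()["clock"])
print(blob(f,"steel",.008)); print(cam(f)[1][2],-cam(f)[1].T@cam(f)[2])
cv2.imwrite("pics/two.png",cv2.resize(np.hstack([cv2.imread("pics/w_mat.png"),cv2.imread("pics/w_steel.png")]),(800,300)))
E
```

```text
0.1 [-3.14015412e+00  1.49779661e-05  3.22799368e-01]
2.775
{'c': array([0.5989, 0.1441]), 'size': (95, 45), 'yaw': np.float64(-1.566), 'z': array([0.003, 0.004, 0.005]), 'px': (239, 179), 'n': 2422}
{'c': array([0.528 , 0.1435]), 'size': (92, 29), 'yaw': np.float64(-1.57), 'z': array([0.003, 0.004, 0.005]), 'px': (296, 179), 'n': 1940}
3.8167
{'c': array([0.2058, 0.3415]), 'size': (271, 268), 'yaw': np.float64(1.3), 'z': array([0.003, 0.004, 0.005]), 'px': (421, 154), 'n': 30659}
[-0.02641056  0.29169928 -0.95614539] [0.37998109 0.2452362  0.36324973]
```

View pics/two.png

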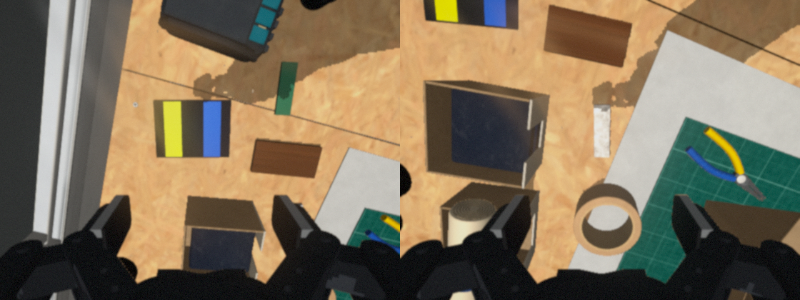

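Left picture: the mat, with blue at (296,179), green bar near (400,123) and board near (400,221). Right picture: the steel bar near (283,182), in open space between the box and the paper.

```bash
python3 - <<'E'
from h import *
HSV["yellow"]=((24,170,120),(33,255,255))
f=dict(np.load("w_mat.npz")); g=dict(np.load("w_steel.npz"))
print("Y",blob(f,"yellow",.003,(222,130,262,228))); print("B",blob(f,"blue",.003,(275,130,318,228)))
print("mat",blob(f,"black",.003,(205,130,330,228)))
print("G",blob(f,"green",.008,(375,75,425,170))); print("board",blob(f,"wood",.012,(340,185,460,255)))
print("S",blob(g,"steel",.008,(265,135,301,228)))
E
```

```text
Y {'c': array([0.5926, 0.1445]), 'size': (92, 29), 'yaw': np.float64(-1.555), 'z': array([0.003, 0.004, 0.005]), 'px': (241, 180), 'n': 1793}
B {'c': array([0.528 , 0.1435]), 'size': (92, 29), 'yaw': np.float64(-1.57), 'z': array([0.003, 0.004, 0.005]), 'px': (296, 179), 'n': 1940}
mat {'c': array([0.5062, 0.1359]), 'size': (74, 12), 'yaw': np.float64(-1.566), 'z': array([0.002, 0.003, 0.004]), 'px': (315, 169), 'n': 542}
G {'c': array([0.4149, 0.0799]), 'size': (77, 23), 'yaw': np.float64(1.527), 'z': array([0.007, 0.008, 0.009]), 'px': (400, 123), 'n': 1462}
board {'c': array([0.4056, 0.1913]), 'size': (111, 57), 'yaw': np.float64(-0.107), 'z': array([0.011, 0.012, 0.013]), 'px': (399, 221), 'n': 4056}
S {'c': array([0.3726, 0.3203]), 'size': (79, 23), 'yaw': np.float64(-1.47), 'z': array([0.008, 0.009, 0.01 ]), 'px': (282, 182), 'n': 1525}
```

```bash
cat >> h.py <<'E'
def pick(x,y,a,zg,lift=.16):
    o=over(x,y,a,.12); manip.movel([x,y,zg],.12,guard=15); s=manip.read_state()["tcp_pos"][2]
    manip.gripper_close(); w=manip.read_state(); print("tcp z",round(s,4),"width",round(w["grip_width"],4),"force",w["grip_force"])
    manip.movel([x,y,lift],.2); return o
def place(x,y,a,zp,lift=.16):
    o=over(x,y,a,lift); manip.movel([x,y,zp+.03],.2); h=manip.movel([x,y,zp],.05,guard=12); s=manip.read_state()
    print("place hit",h,np.round(s["tcp_pos"],4),"width",round(s["grip_width"],4)); manip.release(); manip.movel([x,y,lift],.2); print(manip.read_state()["clock"])
E
python3 - <<'E'
from h import *
pick(.3726,.3203,-1.47,.002); place(.526,.1435,-1.563,.0055)
over(.50,.11,np.pi/2,.25); f=look("w2")
print("S",blob(f,"steel",.011,None)); print("G",blob(f,"green",.008)); print("B",blob(f,"blue",.003)); print(manip.read_state()["clock"])
E
```

```text
tcp z 0.0029 width 0.022 force 59.2289274930954
place hit True [0.5254 0.1432 0.0055] width 0.0215
10.8583
S {'c': array([0.2214, 0.2556]), 'size': (199, 118), 'yaw': np.float64(-0.272), 'z': array([0.004, 0.005, 0.006]), 'px': (493, 282), 'n': 9586}
G {'c': array([0.1867, 0.3251]), 'size': (144, 43), 'yaw': np.float64(-0.246), 'z': array([0.007, 0.008, 0.306]), 'px': (510, 332), 'n': 1651}
B {'c': array([0.5289, 0.144 ]), 'size': (91, 27), 'yaw': np.float64(1.559), 'z': array([0.003, 0.004, 0.005]), 'px': (251, 202), 'n': 203}
11.3917
```

View pics/w2.png

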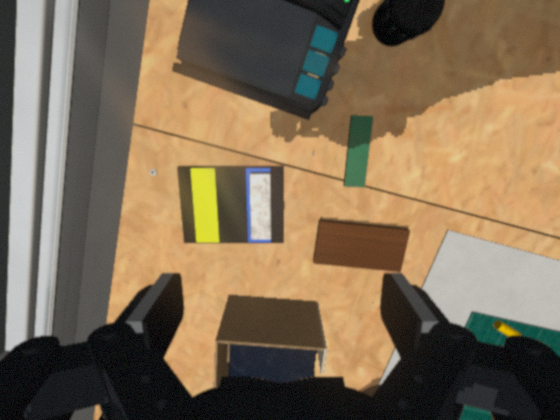

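Steel bar sits at (259,205) inside the blue mark; green bar and board are unmoved. Green next.

```bash
python3 - <<'E'
from h import *
pick(.4145,.0805,1.527,.002); place(.595,.1445,-1.563,.0055)
over(.50,.11,np.pi/2,.25); f=look("w3")
print("S",blob(f,"steel",.011,(235,155,290,255))); print("G",blob(f,"green",.011,(175,150,240,260))); print("board",blob(f,"wood",.012,(300,205,420,280)))
print(manip.read_state()["clock"])
E
```

```text
tcp z 0.0027 width 0.0219 force 59.12791907787323
place hit True [0.5944 0.1444 0.0055] width 0.0218
18.475
S {'c': array([0.5253, 0.1428]), 'size': (79, 24), 'yaw': np.float64(1.571), 'z': array([0.011, 0.012, 0.013]), 'px': (260, 205), 'n': 1345}
G {'c': array([0.5946, 0.1427]), 'size': (77, 23), 'yaw': np.float64(-1.568), 'z': array([0.01 , 0.011, 0.012]), 'px': (201, 205), 'n': 1224}
board {'c': array([0.4046, 0.1934]), 'size': (110, 62), 'yaw': np.float64(-0.103), 'z': array([0.011, 0.012, 0.013]), 'px': (360, 245), 'n': 3833}
19.125
```

View pics/w3.png

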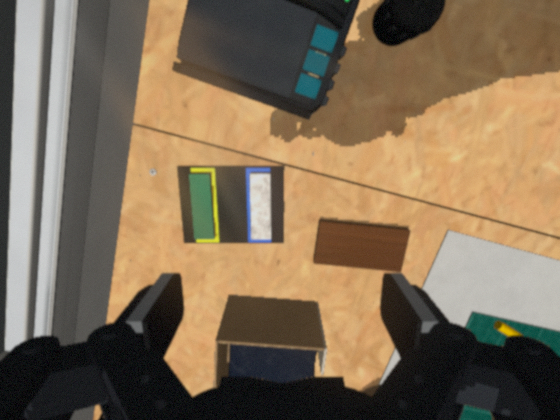

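Both bars lie inside their marks, at (201,205) and (260,205). Board next, then a look at it and at the weight.

```bash
python3 - <<'E'
from h import *
pick(.405,.1918,-.105,.001); place(.560,.1437,.008,.0125)
over(.52,.11,np.pi/2,.25); f=look("w4")
print("board",blob(f,"wood",.023,(170,120,340,290)))
over(.25,-.30,np.pi/2,.25); f=look("w5")
print("weight",blob(f,"red",.028)); print(manip.read_state()["clock"])
cv2.imwrite("pics/two2.png",cv2.resize(np.hstack([cv2.imread("pics/w4.png"),cv2.imread("pics/w5.png")]),(800,300)))
E
```

```text
tcp z 0.0017 width 0.0541 force 62.68895387649536
place hit True [0.5596 0.1436 0.0135] width 0.0535
26.5917
board {'c': array([0.5576, 0.1379]), 'size': (116, 89), 'yaw': np.float64(-0.001), 'z': array([0.004, 0.024, 0.025]), 'px': (251, 207), 'n': 5051}
weight {'c': array([ 0.3098, -0.2854]), 'size': (43, 42), 'yaw': np.float64(0.001), 'z': array([0.028, 0.03 , 0.048]), 'px': (335, 168), 'n': 1267}
29.9
```

View pics/two2.png

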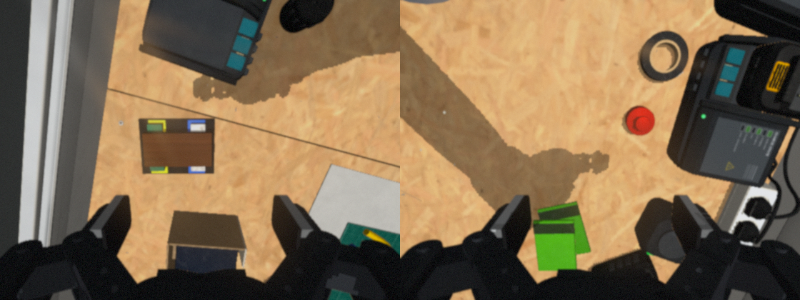

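Left picture: the board lies across both bars at about (177,149). Right picture: the weight is at (640,120), with the tape roll up-right at (665,55) and the charger to the right, its edge near x=675. I'll grip with the finger axis about 15° off world y, after checking the charger clearance.

```bash
python3 - <<'E'
from h import *
f=dict(np.load("w5.npz")); v,u=np.mgrid[0:260,280:560]; P=cloud(f,np.c_[u.ravel(),v.ravel()])
for zmin in(.03,.07):
    for y0 in(-.37,-.34,-.31,-.28,-.25):
        m=(P[:,2]>zmin)&(P[:,2]<.2)&(abs(P[:,1]-y0)<.015)&(P[:,0]>.335); print(zmin,y0,m.sum(),np.round(np.percentile(P[m,0],1),3) if m.sum() else "")
f=dict(np.load("w4.npz")); v,u=np.mgrid[120:290,170:340]; P=cloud(f,np.c_[u.ravel(),v.ravel()])
m=(P[:,2]>.0175)&(P[:,2]<.03)&(P[:,1]<.2)&(P[:,1]>.08)&(P[:,0]>.48)&(P[:,0]<.65)
print("board",cv2.minAreaRect((P[m,:2]*1000).astype(np.float32)), np.median(P[m,2]))
E
```

```text
0.03 -0.37 1014 0.391
0.03 -0.34 3916 0.362
0.03 -0.31 4443 0.365
0.03 -0.28 4658 0.371
0.03 -0.25 5337 0.378
0.07 -0.37 846 0.395
0.07 -0.34 3140 0.38
0.07 -0.31 3416 0.386
0.07 -0.28 3478 0.392
0.07 -0.25 4050 0.396
board ((558.37060546875, 142.76258850097656), (109.76968383789062, 56.076045989990234), 0.4938828647136688) 0.023684653907426332
```

```bash
python3 - <<'E'
from h import *
pick(.3100,-.2852,.26,.008,.2); place(.559,.1432,0.0,.0325,.2)
over(.52,.11,np.pi/2,.27); f=look("w6")
print("weight",blob(f,"red",.051)); 
v,u=np.mgrid[120:300,150:340]; P=cloud(f,np.c_[u.ravel(),v.ravel()])
m=(P[:,2]>.0175)&(P[:,2]<.03)&(P[:,1]<.2)&(P[:,1]>.08)&(P[:,0]>.48)&(P[:,0]<.65)
print("board",cv2.minAreaRect((P[m,:2]*1000).astype(np.float32)), np.median(P[m,2]),manip.read_state()["clock"])
E
```

```text
tcp z 0.0086 width 0.0412 force 60.74445271049626
place hit True [0.5584 0.1431 0.0324] width 0.0413
38.8083
weight {'c': array([0.5582, 0.1411]), 'size': (48, 44), 'yaw': np.float64(1.557), 'z': array([0.049, 0.053, 0.072]), 'px': (247, 210), 'n': 1269}
board ((558.5252685546875, 142.88160705566406), (109.22852325439453, 56.335208892822266), 0.40648698806762695) 0.023660271583861553 40.2917
```

View pics/w6.png

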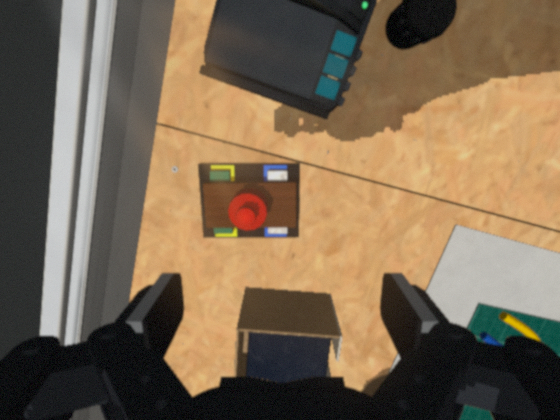

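The weight stands at (247,210), in the middle of the board. The board is level across both bars, and each bar is still on its own mark.

```bash
python3 -c "
from plant import manip
print(manip.finish_job())"
```

```text
the job is handed in; nothing more can be done
None
```

The job is handed in at about 40 s of the 106 s allowed: last measured, both bars were on their marks, the board lay flat within about 2 mm of the mat's centre and the weight stood within about 2 mm of the board's; the battery and tape roll were never approached closely, and the judge returned no verdict.

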